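Gang up leaning tiles and knock the holdfast down

TASK

Get the four leaning tiles ready for edge waxing: slide the loose wooden block along the board until it holds them all upright and tight against the backstop, and square them up with their ends flush against the side stop. Then take the mallet and, with a brisk blow or a few, knock the holdfast down until its pad clamps the block, and put the mallet back on the bench beside the board. Touch the holdfast only with the mallet, never hit the tiles with the mallet, and leave the other things where they are.

Things in the scene. Friction and masses are not known exactly. Their poses are not given: they have to be found in the camera images.
- board: Fixed plywood board 240 (x) x 230 (y) x 30 mm. Origin in its underside; it reaches x -135..105, y -130..100 of this frame, top at z 30. Backstop at its +x end, side stop on its -y side, holdfast beyond the side stop. Row finished: tile centres at y 0 and x 75.5, 66.5, 57.5, 48.5 (tile0 to tile3); block centre at x -1, y about 0 (pad comes down at x 20, y 0).
- backstop (a point): Point on the foot of the backstop's face, at the board's top. Axes as the board's; the face looks to -x, reaches y -65..30 and 75 up; wood 25 thick.
- side_stop (a point): Point at the foot of the middle of the side stop's face, at the board's top. Axes as the board's; the face looks to +y, reaches 40 to either side in x and 40 up; wood 20 thick.
- tile0: Terracotta tile 90 x 90 x 9 mm, 0.14 kg; number 0 counted from the backstop. Origin at the centre of its lower edge, x through its thickness, y along the edge, z up its face. It starts leaning 0.35 rad, top towards the backstop (+x of the board), foot on the board, touching its neighbours, its end 7 to 28 mm short of the side stop.
- tile1: Terracotta tile 90 x 90 x 9 mm, 0.14 kg; number 1 counted from the backstop. Origin at the centre of its lower edge, x through its thickness, y along the edge, z up its face. It starts leaning 0.35 rad, top towards the backstop (+x of the board), foot on the board, touching its neighbours, its end 7 to 28 mm short of the side stop.
- tile2: Terracotta tile 90 x 90 x 9 mm, 0.14 kg; number 2 counted from the backstop. Origin at the centre of its lower edge, x through its thickness, y along the edge, z up its face. It starts leaning 0.35 rad, top towards the backstop (+x of the board), foot on the board, touching its neighbours, its end 7 to 28 mm short of the side stop.
- tile3: Terracotta tile 90 x 90 x 9 mm, 0.14 kg; number 3 counted from the backstop. Origin at the centre of its lower edge, x through its thickness, y along the edge, z up its face. It starts leaning 0.35 rad, top towards the backstop (+x of the board), foot on the board, touching its neighbours, its end 7 to 28 mm short of the side stop.
- block: Loose beech block 90 (x) x 64 (y) x 40 mm, about 0.2 kg, on the board between robot and tiles; pushed at its -x end. Origin at the centre of its underside.
- holdfast: Steel holdfast in a fixed collar 42 dia; origin on the board's top at the shank's axis (board x 20, y -100). Upright shank 19 dia, striking head 34 dia on top (105 above the board at joint 0), below it a sprung arm 20 wide that reaches 100 mm along the board's +y, over the side stop, to a round pad 32 dia; the arm lies 62 to 97 above the board at joint 0. It does not swing round.
- crown (a point): Centre of the top of the holdfast's striking head, where the mallet hits.
- pad (a point): Centre of the pad's underside (62 mm above the board when the joint is 0).
- shank (a joint): How far the holdfast is driven down, m, 0 to 0.034; starts at 0 to 0.008. Friction in its collar holds it where it is left; a push of about 8 N moves it down. The pad meets the 40 mm block at 0.022; beyond that the arm flexes (about 2 N per mm); 0.026 to 0.031 clamps well.
- clamp_arm: The holdfast's sprung arm with its pad; origin at the arm's root beside the head, 88 above the board when the joint is 0.
- mallet: Mallet, about 0.4 kg: black rubber head, a cylinder 55 dia x 80 tall, both round faces strike; flat-sided wooden handle 20 wide x 26 high (butt 24 x 30) level along -x at height 40, out to x -195. It starts standing on one face on the bench, left or right of the board, handle roughly towards the robot (within 0.4 rad of -x). Origin at the centre of the face it stands on.
- handle (a point): Point on the mallet's handle axis 65 mm from the head's axis: a good grip; 40 above the lower face.
- wax_jar: amber glass jar with steel lid, 48 dia x 55 tall, standing on the board's +y side; bystander
- kiln_prop: short white ceramic tube, 30 dia x 40 tall, standing on the board's +y side beside the tiles; bystander
- tub: closed white plastic tub, 90 dia x 110 tall, standing on the bench; bystander
- brush: paint brush lying on the bench to the left; bystander
- beaker: grey plastic beaker 68 dia x 100 tall standing empty beyond the board on the left; bystander
- wire_brush: wire brush, wooden back 190 x 26, 28 high, lying on the bench to the right of the board; bystander
- sponge_block: yellow block 90 x 60 x 35 on the bench; bystander
- sample: single tile 90 x 90 x 9 lying flat on the bench; bystander, not one of the four

How it is judged:
On the way, in this order (a step that is already met when the one before it is completed fails the run):
1. all four tiles upright and tight against the backstop, their ends flush with the side stop, the block square behind them (angle between each of tile0, tile1, tile2, tile3's own z axis and vertical below 0.06 rad and angle between the x axis of each of tile0, tile1, tile2, tile3, block and the x axis of board, either way round below 0.06 rad and y of tile0 in the frame of board between -0.003 and 0.004 m and z of each of tile0, tile1, tile2, tile3 in the frame of board below 0.034 m and x of tile0 in the frame of board above 0.072 m and y of tile1 in the frame of board between -0.003 and 0.004 m and x of tile1 in the frame of board above 0.063 m and y of tile2 in the frame of board between -0.003 and 0.004 m and x of tile2 in the frame of board above 0.054 m and y of tile3 in the frame of board between -0.003 and 0.004 m and x of tile3 in the frame of board above 0.045 m and x of block in the frame of board above -0.006 m and z of block in the frame of board below 0.033 m), for 0.2 s.
2. the holdfast is struck with the mallet: driven down at more than 0.05 m/s (contact force between mallet and holdfast above 2 N and velocity of joint shank above 0.05 m/s).
At the end, for the whole second after the job is handed in: Tiles within 0.06 rad of upright and square to the board, row tight to the backstop within 3.5 mm, ends within 4 mm of the side stop; block square behind them within 5 mm, clamped by the pad with over 3 N; mallet at rest on the bench, off the board (all of step 1 and contact force between clamp_arm and block above 3 N and height (world z) of handle below 0.062 m and contact force between mallet and board below 0.1 N and linear speed of each of tile0, tile1, tile2, tile3, block, mallet below 0.02 m/s); the robot touches nothing.
It fails at once if the gripper or arm touches the holdfast with more than 3 N (contact force between any of the fingers, the arm and holdfast above 3 N).
It fails at once if the mallet hits a tile with more than 3 N (contact force between mallet and tile0 above 3 N or contact force between mallet and tile1 above 3 N or contact force between mallet and tile2 above 3 N or contact force between mallet and tile3 above 3 N).
It fails at once if another thing on the bench is shifted more than 30 mm (distance of any of wax_jar, kiln_prop, tub, brush, beaker, wire_brush, sponge_block, sample from where it was at the start of the episode above 0.03 m).
It also fails if it takes over 72 s, if anything falls off the work surface, if the arm or the gripper's body presses on something with over 40 N, if the wrist force passes 120 N, or if a joint passes its speed limit or range.

ROBOT

A 6-joint arm with a two-finger parallel gripper is mounted at the origin on the work surface. World frame = base frame: x ahead of the robot, y to its left, z up, the work surface at z = 0. Lengths are in m, angles in rad, forces in N, time in s.
With the tool pointing down it reaches from about 0.35 to 0.975 m from the base axis. Payload 4.9 kg.
Tool frame: the origin (TCP) lies between the finger pads; the fingertips stand 19 mm ahead of it and the grasp point (between the pads) is the TCP; z points along the fingers, y is the line along which they close (so a half turn about z gives the same grasp; the last joint's range is limited). The gripper opens to 85 mm and grips with 20 to 120 N. Pads are 22 mm wide; open, the fingers measure 114 mm over their backs; the gripper's body (76 mm by 85 mm) begins 54 mm behind the grasp point. The pads swing forward as they close: fully open they stand 13 mm farther back than shut.
Start: joints at [1.146, 0.053, 1.613, -0, 1.476, -0.119], TCP at [0.188, 0.596, 0.25] pointing down, gripper open.
Joint ranges: [-3.01, 3.01], [-1.01, 2.22], [0.06, 2.58], [-1.02, 4.17], [0.09, 2.62], [-3.14, 3.14]. Speed limits (rad/s): [2.57, 2.57, 3.14, 3.14, 3.14, 3.14].

INTERFACE

Orientations are given as a rotation vector (axis times angle).
In Python, from station import ctrl gives the robot as it stands. The module is installed in compiled form; this text tells all that it offers.
- The arm moves only by the tool servo_tool, never from a script. Its argument "increments" is a list that holds one entry, the list of rows, each a list of 5 numbers: the finger opening in cm, from 0 to 8.54, then the shift along the tool's x, y, z in cm, then the turn about the tool's z in degrees. A call has 1 to 5 rows; each row is the pose to reach, as a shift and turn from the pose commanded when the call began, along the tool's axes at that moment; what a row does not reach only later rows make up. A row lasts 1/10 s, in which the tool goes at most 50 mm and 8.59 degrees, less where a joint would pass 70% of its speed; a pose out of reach is approached as far as the arm can. A call with a gripper value outside its range is refused whole. The fingers move at their own pace and stop on an object; "newtons" is the grip in N (left out, the last holds). Time passes only in rows, so rows that repeat a pose let the fingers close. It gives the time, the measured TCP pose, the force, the opening and the grip force at its end, in the units of the state.
- ctrl.get_obs(): the state, without advancing time (a new reading comes with each control period).
- ctrl.get_image(name): name is "scene" or "top" or "wrist"; returns a dict with "img" (420x560x3 uint8, red, green, blue), "fx", "fy", "cx", "cy" (pixels), "rvec" (rotation vector, rad) and "tvec" (3), from world to camera coordinates, as OpenCV has them; the wrist camera has in their place "mount" (4x4, takes a point from camera to tool coordinates, whose origin is the TCP and whose axes are the flange's). Camera axes: x right, y down, z forward; pixel columns grow to the right and rows downward; lengths in m; the calibration is good to about 2 mm. The wrist camera is an equidistant fisheye: a pixel r from the principal point sees the ray r / f radians off the axis. A picture is of the moment at which its call begins: read the wrist's pose just before it. There is no depth.
- ctrl.finish_job(): hands the job in; it is judged then, once.
The state is a dict: "t": time; "q": joint angles; "dq": joint speeds; "effort": joint torques, N m; "tool_pos": TCP position; "tool_rot": TCP orientation; "contact_force": force on the tool from outside, world axes, zero at the start; "wrist_torque": the same for the moment, N m; "opening": finger opening in m; "grip_force": force on a finger pad.
Only numpy, scipy, OpenCV 4.12 (cv2) and the standard library are available. Lean on these libraries where they do the work, as an engineer would, in place of code of your own. Each camera call takes 0.05 s, during which the arm holds its last target. There are 200 camera calls.

## Working session

There is one attempt and no reset: what is moved stays moved. The work goes in short steps, Python scripts to look and compute and a tool call to move; the robot and the scene stay as the last step left them, time stands still between calls to the robot, and variables do not carry over. Pictures are saved under pics/ and viewed, at most 10 in all, crops included, and the job is handed in when it is done.

Besides the shell and the picture viewer there is one more tool, called in YAML: its name, and indented under it one key for each argument. servo_tool: Moves the arm, as the interface text tells. Its arguments: {"type":"object","properties":{"increments":{"type":"array"},"newtons":{"type":"number"}},"required":["increments"]}

```bash
mkdir -p pics
cat > h.py <<'E'
import numpy as np, cv2
from scipy.spatial.transform import Rotation as R
from station import ctrl
def grab(n,f=None):
    o=ctrl.get_obs(); d=ctrl.get_image(n); d['obs']=o
    if f: cv2.imwrite('pics/'+f,d['img'][...,::-1])
    return d
def ray(d,u,v):
    if 'mount' in d:
        x,y=(u-d['cx'])/d['fx'],(v-d['cy'])/d['fy']; r=np.hypot(x,y)
        c=np.array([np.sin(r)*x/max(r,1e-9),np.sin(r)*y/max(r,1e-9),np.cos(r)])
        M=np.array(d['mount']); T=np.eye(4); T[:3,:3]=R.from_rotvec(d['obs']['tool_rot']).as_matrix(); T[:3,3]=d['obs']['tool_pos']
        A=T@M; return A[:3,3],A[:3,:3]@c
    Rm=R.from_rotvec(np.ravel(d['rvec'])).as_matrix(); t=np.ravel(d['tvec'])
    return -Rm.T@t, Rm.T@np.array([(u-d['cx'])/d['fx'],(v-d['cy'])/d['fy'],1])
def onz(d,u,v,z):
    o,r=ray(d,u,v); return o+r*(z-o[2])/r[2]
def tool(p):
    "world vector from TCP to p in tool axes, cm"
    o=ctrl.get_obs(); return R.from_rotvec(o['tool_rot']).as_matrix().T@(np.array(p)-o['tool_pos'])*100
E
python3 - <<'E'
from h import *
a=grab('top','t1.png');b=grab('scene','s1.png')
for d in(a,b): print(d['fx'],ray(d,280,210))
o=ctrl.get_obs();print(o); print(R.from_rotvec(o['tool_rot']).as_matrix().round(3)); w=grab('wrist'); print(w['mount'],w['fx'])
E
```

```text
480.0220678393947 (array([0.35932084, 0.03860619, 1.33593538]), array([ 0.13307913, -0.01900182, -0.99095211]))
391.135289344549 (array([0.89987713, 0.51825039, 0.68906449]), array([-0.42578442, -0.56002432, -0.71071998]))
{'t': 0.1, 'q': array([ 1.14599214e+00,  5.32950442e-02,  1.61416877e+00,  1.63434443e-05,
        1.47596532e+00, -1.18999916e-01]), 'dq': array([-0.00235202, -0.0018247 , -0.0009073 , -0.00108652, -0.00027065,
       -0.00016858]), 'effort': array([ 6.21320796e-04, -3.94904065e+01, -3.71363461e+01, -1.32075438e-04,
        3.92085480e-03, -9.61232246e-06]), 'tool_pos': array([0.18794068, 0.59552392, 0.24917609]), 'tool_rot': array([-4.78411426e-01, -3.10443587e+00,  2.77145126e-03]), 'contact_force': array([ 0.56131332,  0.18891561, -0.49338064]), 'wrist_torque': array([-0.03037786, -0.01256398, -0.01382222]), 'grip_force': 0.0, 'opening': 0.08555667362678167}
[[-0.954  0.301 -0.001]
 [ 0.301  0.954 -0.002]
 [ 0.    -0.002 -1.   ]]
[[ 1.42652968e-03 -9.50147315e-01 -3.11798085e-01  8.01477027e-02]
 [ 9.99998945e-01  1.44117385e-03  1.83454342e-04 -3.74899535e-04]
 [ 2.75046596e-04 -3.11798017e-01  9.50148368e-01 -1.24308757e-01]
 [ 0.00000000e+00  0.00000000e+00  0.00000000e+00  1.00000000e+00]] 325.19226210127806
```

View pics/t1.png

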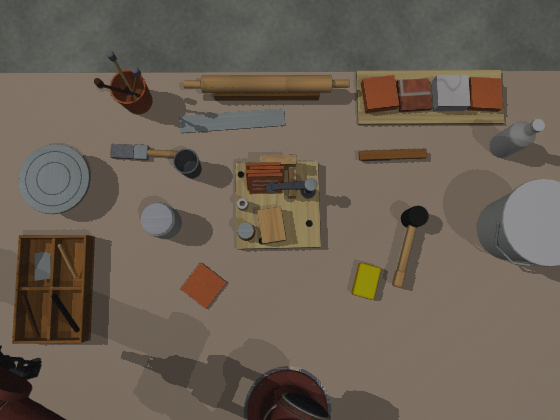

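View pics/s1.png

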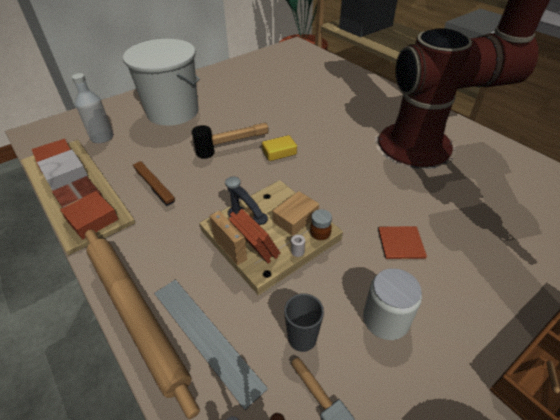

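Run:
```python
from h import *
i=cv2.imread('pics/t1.png'); c=i[145:260,225:345]; cv2.imwrite('pics/t1c.png',cv2.resize(c,None,fx=5,fy=5,interpolation=cv2.INTER_CUBIC))
a=grab('top')
for n,u,v in [('bl',235,248),('br',321,248),('tl',237,162),('tr',319,160)]: print(n,onz(a,u,v,.03).round(3))
print('mallet head',onz(a,414,217,.08),'butt',onz(a,400,285,.04))
print('crown',onz(a,311,184,.135))
```

```text
bl [0.431 0.137 0.03 ]
br [ 0.43  -0.097  0.03 ]
tl [0.67  0.132 0.03 ]
tr [ 0.675 -0.096  0.03 ]
mallet head [ 0.50703481 -0.33950798  0.08      ] butt [ 0.32887755 -0.30546475  0.04      ]
crown [ 0.5868567 -0.0639231  0.135    ]
```

View pics/t1c.png

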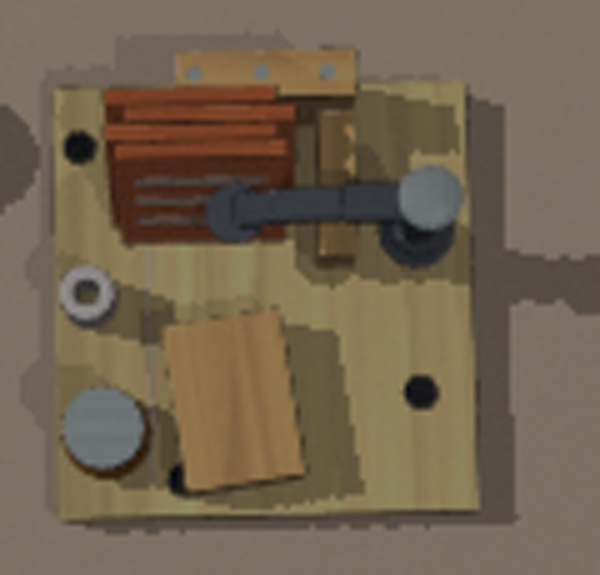

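Run:
```python
from h import *
import json
a=grab('top')
f=lambda x,y,z:onz(a,x/5+225-.4,y/5+145-.4,z)
C=np.array([f(*p,.03)[:2] for p in [(62,518),(478,510),(467,83),(55,87)]]) # bl br tr tl
B=np.array([(-.135,.1),(-.135,-.13),(.105,-.13),(.105,.1)])
M=B-B.mean(0);N=C-C.mean(0)
yaw=np.arctan2((M[:,0]*N[:,1]-M[:,1]*N[:,0]).sum(),(M*N).sum())
Rb=np.array([[np.cos(yaw),-np.sin(yaw)],[np.sin(yaw),np.cos(yaw)]])
t=C.mean(0)-Rb@B.mean(0)
print('yaw',yaw,'t',t,'res',(C-(B@Rb.T+t)).round(4).tolist())
tb=lambda p:Rb.T@(p[:2]-t)
Q=[f(*p,.07) for p in [(165,326),(279,311),(303,475),(188,492)]]
print('block',[tb(q).round(3).tolist() for q in Q],tb(np.mean(Q,0)))
print('crown',tb(f(430,197,.133)),'prop',tb(f(87,292,.07)),'jar',tb(f(105,427,.085)))
print('tile +y ends top',[tb(f(x,y,.115)).round(3).tolist() for x,y in[(107,93),(122,108),(107,130),(115,148)]],'foot',tb(f(125,243,.03)),tb(f(285,240,.03)))
print('sidestop',[tb(f(*p,.07)).round(3).tolist() for p in[(320,110),(318,248)]])
json.dump([float(yaw),*map(float,t)],open('b.json','w'))
```

```text
yaw 0.010490238147861168 t [0.56628742 0.03480405] res [[0.0006, -0.0022], [0.0009, 0.0017], [-0.0014, 0.0005], [-0.0001, -0.0001]]
block [[-0.036, 0.039], [-0.029, -0.021], [-0.116, -0.032], [-0.124, 0.029]] [-0.07613977  0.00360628]
crown [ 0.01992631 -0.09809176] prop [-0.01664163  0.08079612] jar [-0.09038055  0.07113338]
tile +y ends top [[0.081, 0.067], [0.073, 0.059], [0.061, 0.067], [0.052, 0.063]] foot [0.016331   0.06198925] [ 0.0165479  -0.02625962]
sidestop [[0.08, -0.046], [0.005, -0.043]]
```

```bash
cat >> h.py <<'E'
import json
yaw,tx,ty=json.load(open('b.json'))
Rb=np.array([[np.cos(yaw),-np.sin(yaw)],[np.sin(yaw),np.cos(yaw)]])
def bw(x,y,z): # board mm xy, height above board mm -> world m
    return np.r_[Rb@[x/1e3,y/1e3]+[tx,ty],.03+z/1e3]
def wb(p): return np.r_[Rb.T@(np.array(p)[:2]-[tx,ty]),p[2]-.03]*1e3
def go(p,ang=None):
    "print tool shift cm to world p, and turn deg so tool x points at world angle ang deg"
    o=ctrl.get_obs(); X=R.from_rotvec(o['tool_rot']).as_matrix()[:,0]
    a=np.degrees(np.arctan2(X[1],X[0])); tr=0 if ang is None else -((ang-a+180)%360-180)
    print('t',round(o['t'],2),'at',wb(o['tool_pos']).round(1),'shift',tool(p).round(2),'turn',round(tr,2),'F',o['contact_force'].round(1))
E
python3 -c "
from h import *
go(bw(-145,2,150),180.6)"
```

```text
t 0.25 at [-372.3  564.9  219.7] shift [-39.11 -46.42   7.01] turn -18.12 F [ 0.2 -0.3 -1.3]
```

servo_tool:
  increments:
    - [[3, -3, -3.5, 0, -4], [3, -6, -7, 0, -8], [3, -9, -10.5, 0, -12], [3, -12, -14, 0, -16], [3, -15, -17.5, 0, -18.1]]
  newtons: 40

```text
t: 0.75
tool_pos: [0.2787, 0.3823, 0.2502]
tool_rot: [-0.02, 3.141, -0.0]
contact_force: [0.3, -0.8, 0.9]
opening: 0.0299
grip_force: 0.0
```

```bash
python3 -c "
from h import *
go(bw(-145,2,150),180.6)"
```

```text
t 0.75 at [-283.9  350.5  220.2] shift [-13.8  -34.88   7.02] turn 0.14 F [ 0.3 -0.8  0.9]
```

servo_tool:
  increments:
    - [[3, -1.9, -4.6, 0, 0], [3, -3.8, -9.2, 0, 0], [3, -5.7, -13.8, 1, 0], [3, -7.6, -18.4, 2, 0], [3, -9.5, -22.5, 3, 0]]

```text
t: 1.25
tool_pos: [0.3761, 0.158, 0.2204]
tool_rot: [-0.016, 3.14, 0.001]
contact_force: [1.5, -0.3, 0.2]
opening: 0.03
grip_force: 0.0
```

servo_tool:
  increments:
    - [[3, -1.9, -4, 1, 0], [3, -3.3, -8, 2, 0], [3, -4, -11, 3, 0], [3, -4.2, -12.4, 4, 0], [3, -4.2, -12.4, 4, 0]]

```text
t: 1.75
tool_pos: [0.4183, 0.0349, 0.1787]
tool_rot: [0.01, -3.138, -0.0]
contact_force: [-0.6, -0.0, 0.2]
opening: 0.03
grip_force: 0.0
```

```bash
python3 -c "
from h import *
go(bw(-145,2,25),180.6);w=grab('wrist','w1.png')"
```

```text
t 1.75 at [-148.     1.6  148.7] shift [-0.34  0.04 12.37] turn -0.22 F [-0.6 -0.   0.2]
```

View pics/w1.png

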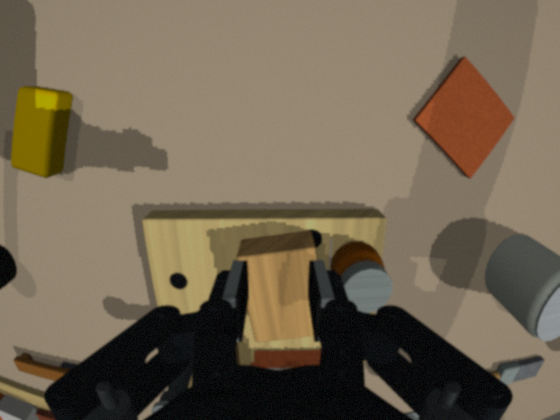

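The wrist view shows the block between the open fingers at (280,290), clear of the jar at (370,280). I'll descend behind it.

servo_tool:
  increments:
    - [[3, 0, 0, 4, 0], [3, 0, 0, 8, 0], [3, 0, 0, 11, 0], [3, 0, 0, 12.3, 0], [3, 0, 0, 12.3, 0]]

```text
t: 2.3
tool_pos: [0.4178, 0.0372, 0.056]
tool_rot: [0.018, -3.138, -0.001]
contact_force: [-0.2, 0.3, 0.3]
opening: 0.0299
grip_force: 0.0
```

servo_tool:
  increments:
    - [[3, -1, 0, 0, 0], [3, -2, 0, 0, 0], [3, -2.8, 0, 0, 0], [3, -3.6, 0, 0, 0], [3, -4.2, 0, 0, 0]]

```text
t: 2.8
tool_pos: [0.4621, 0.0367, 0.058]
tool_rot: [-0.016, 3.141, -0.0]
contact_force: [-3.9, 0.1, 1.7]
opening: 0.03
grip_force: 1.5
```

```bash
python3 -c "
from h import *
go(bw(-57,2,25),180.6);w=grab('top','t2.png')
i=cv2.imread('pics/t2.png'); c=i[145:260,225:345]; cv2.imwrite('pics/t2c.png',cv2.resize(c,None,fx=5,fy=5,interpolation=cv2.INTER_CUBIC))"
```

```text
t 2.8 at [-104.1    3.    28. ] shift [-4.71 -0.09  0.3 ] turn -0.02 F [-3.9  0.1  1.7]
```

View pics/t2c.png

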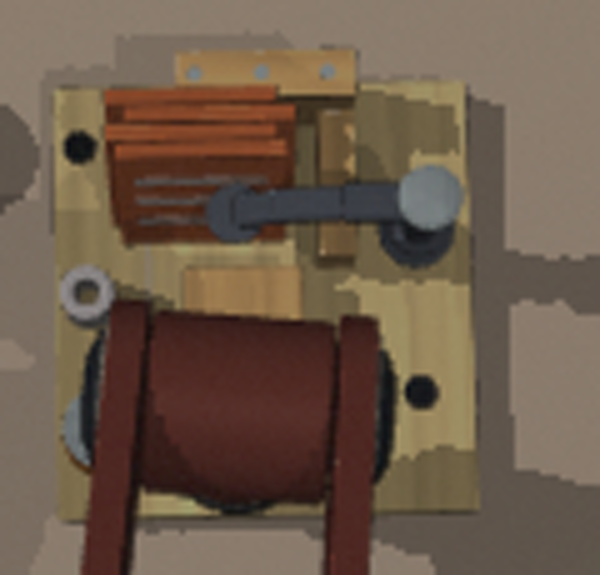

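servo_tool:
  increments:
    - [[3, -0.8, 0, 0.2, 0], [3, -1.6, 0, 0.2, 0], [3, -2.4, 0, 0.2, 0], [3, -3, 0, 0.2, 0], [3, -3.5, 0, 0.2, 0]]

```text
t: 3.35
tool_pos: [0.4946, 0.0372, 0.0549]
tool_rot: [0.016, -3.135, -0.0]
contact_force: [-11.5, -0.3, 8.0]
opening: 0.0299
grip_force: 5.5
```

```bash
python3 -c "
from h import *
go(bw(-57,2,25),180.6);w=grab('scene','s2.png')
i=cv2.imread('pics/s2.png'); c=i[160:300,190:370]; cv2.imwrite('pics/s2c.png',cv2.resize(c,None,fx=4,fy=4,interpolation=cv2.INTER_CUBIC))"
```

```text
t 3.35 at [-71.6   3.1  24.9] shift [-1.46 -0.11 -0.02] turn -0.01 F [-11.5  -0.3   8. ]
```

View pics/s2c.png

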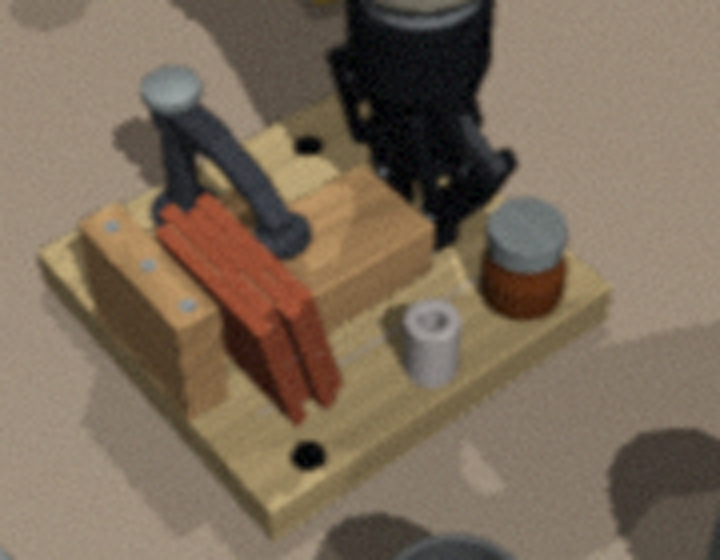

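servo_tool:
  increments:
    - [[3, -0.4, 0, 0, 0], [3, -0.8, 0, 0, 0], [3, -1, 0, 0, 0], [3, -1.2, 0, 0, 0], [3, -1.2, 0, 0, 0]]

```text
t: 3.9
tool_pos: [0.5071, 0.0373, 0.0546]
tool_rot: [0.016, -3.138, -0.0]
contact_force: [-6.2, -0.5, 3.2]
opening: 0.0297
grip_force: 3.0
```

servo_tool:
  increments:
    - [[3, -0.1, 0, 0, 0], [3, -0.2, 0, 0, 0], [3, -0.3, 0, 0, 0], [3, -0.3, 0, 0, 0]]

```text
t: 4.3
tool_pos: [0.5099, 0.0374, 0.0546]
tool_rot: [0.016, -3.137, -0.0]
contact_force: [-5.8, -0.3, 3.5]
opening: 0.03
grip_force: 3.4
```

```bash
python3 -c "
from h import *
go(bw(-57,2,25),180.6)"
```

```text
t 4.3 at [-56.3   3.1  24.6] shift [ 0.07 -0.11 -0.04] turn -0.01 F [-5.8 -0.3  3.5]
```

servo_tool:
  increments:
    - [[3, -0.1, 0, 0, 0], [3, -0.2, 0, 0, 0], [3, -0.3, 0, 0, 0], [3, -0.3, 0, 0, 0]]

```text
t: 4.7
tool_pos: [0.5103, 0.0374, 0.0546]
tool_rot: [0.017, -3.129, 0.0]
contact_force: [-18.4, -1.0, 13.6]
opening: 0.03
grip_force: 9.6
```

servo_tool:
  increments:
    - [[3, -0.1, 0, 0, 0], [3, -0.2, 0, 0, 0], [3, -0.2, 0, 0, 0]]

```text
t: 5.0
tool_pos: [0.5103, 0.0374, 0.0547]
tool_rot: [0.017, -3.123, 0.0]
contact_force: [-27.0, -1.3, 21.9]
opening: 0.0299
grip_force: 14.2
```

servo_tool:
  increments:
    - [[3, 2, 0, 0, 0], [3, 4, 0, 0, 0], [3, 5, 0, -4, 0], [3, 5, 0, -8, 0], [3, 5, 0, -12, 0]]

```text
t: 5.5
tool_pos: [0.4662, 0.0368, 0.1766]
tool_rot: [-0.016, 3.14, 0.0]
contact_force: [0.6, -0.1, 0.2]
opening: 0.03
grip_force: 0.0
```

```bash
python3 -c "
from h import *
go(bw(62,100,150),90.6); print(ctrl.get_obs()['q'])"
```

```text
t 5.5 at [-100.     3.1  146.6] shift [-16.2    9.7   -0.32] turn 89.97 F [ 0.6 -0.1  0.2]
[-8.05776394e-02 -2.82817685e-01  2.04565736e+00  1.41451272e-04
  1.37747922e+00 -1.66139352e+00]
```

servo_tool:
  increments:
    - [[0.8, 0, 3, -1, 8], [0.8, -2, 6, -1, 16], [0.8, -5, 9, -1, 24], [0.8, -8.5, 9.7, -1, 32], [0.8, -12, 9.7, -1, 40]]

```text
t: 6.0
tool_pos: [0.5871, 0.1369, 0.1854]
tool_rot: [1.064, 2.954, 0.002]
contact_force: [0.7, -0.5, 0.3]
opening: 0.008
grip_force: 0.0
```

```bash
python3 -c "
from h import *
go(bw(62,100,150),90.6)"
```

```text
t 6.0 at [ 21.8 101.8 155.4] shift [-3.19  2.45  0.55] turn 49.79 F [ 0.7 -0.5  0.3]
```

servo_tool:
  increments:
    - [[0.8, -0.8, 0.6, 0.5, 8.5], [0.8, -1.6, 1.2, 0.5, 17], [0.8, -2.4, 1.8, 0.5, 25.5], [0.8, -3.2, 2.4, 0.5, 34], [0.8, -3.2, 2.4, 0.5, 42.5]]

```text
t: 6.5
tool_pos: [0.6269, 0.1332, 0.1802]
tool_rot: [2.066, 2.365, 0.002]
contact_force: [-0.6, 0.4, 0.5]
opening: 0.008
grip_force: 0.0
```

servo_tool:
  increments:
    - [[0.8, 0, 0, 0, 7.3], [0.8, 0, 0, 0, 7.3]]

```text
t: 6.7
tool_pos: [0.6259, 0.1333, 0.1801]
tool_rot: [2.206, 2.236, 0.001]
contact_force: [0.8, 0.7, -0.4]
opening: 0.0082
grip_force: 0.0
```

```bash
python3 -c "
from h import *
go(bw(62,100,50),90.6)
w=grab('top','t3.png')
i=cv2.imread('pics/t3.png'); c=i[145:260,225:345]; cv2.imwrite('pics/t3c.png',cv2.resize(c,None,fx=5,fy=5,interpolation=cv2.INTER_CUBIC))
w=grab('wrist','w3.png')"
```

```text
t 6.7 at [ 60.6  97.9 150.1] shift [ 0.21  0.13 10.01] turn 0.19 F [ 0.8  0.7 -0.4]
```

View pics/w3.png

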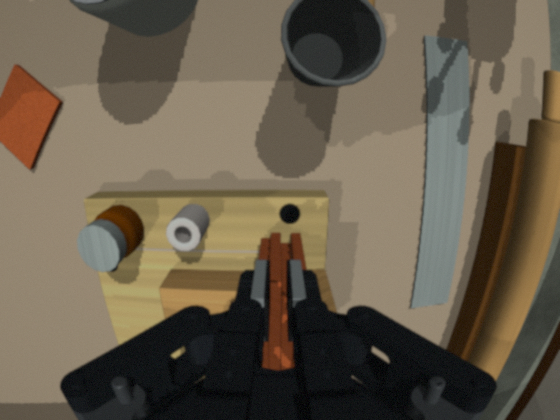

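The wrist view shows the tile row upright between the fingers' lines, with the +y ends around (275,237). I'll check their position before lowering.

```bash
python3 -c "
from h import *
w=grab('wrist')
for p in [(263,240),(276,234),(296,235),(262,355),(292,365)]: print(wb(onz(w,*p,.12)).round(0))
print(wb(onz(w,187,232,.07)).round(0))"
```

```text
[51. 99. 90.]
[ 59. 103.  90.]
[ 71. 103.  90.]
[49.  4. 90.]
[72. -7. 90.]
[-12.  84.  40.]
```

servo_tool:
  increments:
    - [[0.8, 0.2, 0.1, 4, 0], [0.8, 0.2, 0.1, 8, 0], [0.8, 0.2, 0.1, 10, 0], [0.8, 0.2, 0.1, 10, 0]]

```text
t: 7.25
tool_pos: [0.6229, 0.135, 0.0756]
tool_rot: [-2.201, -2.234, 0.01]
contact_force: [-1.0, 0.1, 0.1]
opening: 0.008
grip_force: 0.0
```

servo_tool:
  increments:
    - [[0.8, -0.8, 0, 0, 0], [0.8, -1.6, 0, 0, 0], [0.8, -2.4, 0, 0, 0], [0.8, -3, 0, 0, 0], [0.8, -3.5, 0, 0, 0]]

```text
t: 7.75
tool_pos: [0.6279, 0.1006, 0.0826]
tool_rot: [2.206, 2.235, 0.007]
contact_force: [0.5, 6.5, 3.0]
opening: 0.0082
grip_force: 0.0
```

```bash
python3 -c "
from h import *
go(bw(62,56,50),90.6)"
```

```text
t 7.75 at [62.3 65.2 52.6] shift [-0.92 -0.03  0.26] turn 0.16 F [0.5 6.5 3. ]
```

servo_tool:
  increments:
    - [[0.8, -0.3, 0, 0, 0], [0.8, -0.6, 0, 0, 0], [0.8, -0.8, 0, 0, 0], [0.8, -0.9, 0, 0, 0], [0.8, -0.9, 0, 0, 0]]

```text
t: 8.25
tool_pos: [0.628, 0.0957, 0.0833]
tool_rot: [-2.204, -2.234, -0.015]
contact_force: [-1.7, 18.6, 5.9]
opening: 0.0081
grip_force: 0.0
```

servo_tool:
  increments:
    - [[0.8, -0.1, 0, 0, 0], [0.8, -0.2, 0, 0, 0], [0.8, -0.3, 0, 0, 0], [0.8, -0.3, 0, 0, 0]]

```text
t: 8.65
tool_pos: [0.628, 0.0954, 0.0839]
tool_rot: [-2.201, -2.232, -0.021]
contact_force: [-1.8, 27.1, 8.7]
opening: 0.0077
grip_force: 0.0
```

```bash
python3 -c "
from h import *
go(bw(62,56,50),90.6)"
```

```text
t 8.65 at [62.3 60.  53.9] shift [-0.4  -0.04  0.39] turn 0.19 F [-1.8 27.1  8.7]
```

servo_tool:
  increments:
    - [[0.8, 2, 0, 0, 0], [0.8, 4, 0, 0, 0], [0.8, 6, 0, -3, 0], [0.8, 8, 0, -6, 0], [0.8, 8, 0, -6, 0]]

```text
t: 9.15
tool_pos: [0.6289, 0.1699, 0.1471]
tool_rot: [2.199, 2.234, 0.014]
contact_force: [0.2, -0.6, 0.6]
opening: 0.0084
grip_force: 0.0
```

```bash
python3 -c "
from h import *
go(bw(62,56,50),90.6)
w=grab('top','t4.png'); s=grab('scene','s4.png')
f=lambda i,a,b,c,d,k:cv2.resize(cv2.imread('pics/'+i)[a:b,c:d],None,fx=k,fy=k,interpolation=cv2.INTER_CUBIC)
A=f('t4.png',150,240,230,320,6); B=f('s4.png',190,290,200,290,6)[:540]
cv2.imwrite('pics/c4.png',np.hstack([A[:,:400],B[:,:400]]))"
```

```text
t 9.15 at [ 64.1 134.5 117.1] shift [-7.85 -0.32  6.7 ] turn 0.3 F [ 0.2 -0.6  0.6]
```

View pics/c4.png

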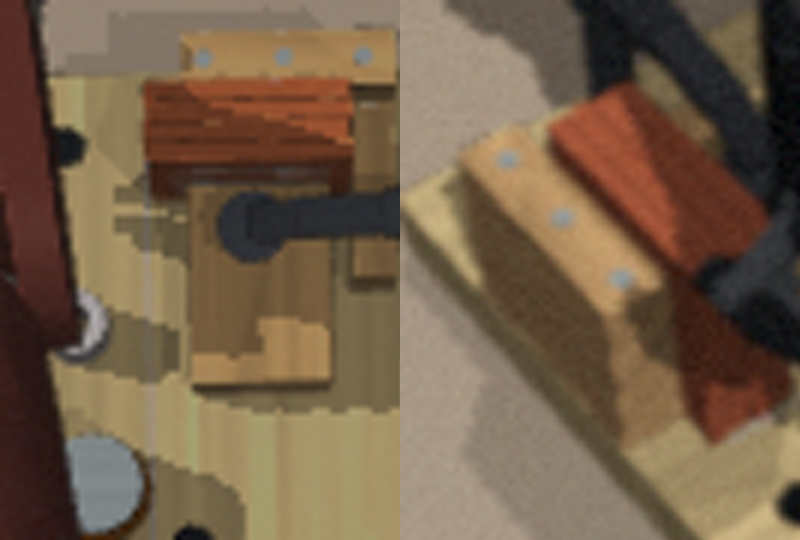

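```bash
python3 -c "
from h import *
w=grab('top')
f=lambda x,y,z:wb(onz(w,x/6+230-.42,y/6+150-.42,z)).round(1)
print('block rear',f(194,384,.07),f(330,382,.07),'tile top corners',f(144,80,.12),f(350,80,.12),f(148,162,.12),f(350,164,.12))
print('stop',f(352,95,.07),f(352,275,.07),'backstop',f(183,75,.105))"
```

```text
block rear [-46.   28.2  40. ] [-46.1 -32.1  40. ] tile top corners [80.3 47.  90. ] [ 78.9 -41.9  90. ] [44.2 45.7 90. ] [ 41.9 -41.1  90. ]
stop [ 83.7 -44.7  40. ] [  1.8 -42.9  40. ] backstop [85.8 30.4 75. ]
```

```bash
python3 -c "
from h import *
w=grab('top'); i=w['img'].astype(int)
m=np.zeros(i.shape[:2],bool); m[200:295,385:432]=1
br=(i[...,0]-i[...,2]>45)&(i[...,0]>90)&m
bl=(i.max(2)<45)&m
for k,x,z in(('handle',br,.053),('head',bl,.08)):
  n,l,s,c=cv2.connectedComponentsWithStats(x.astype(np.uint8)); j=1+s[1:,4].argmax(); print(k,s[j],c[j]); 
  v,u=np.nonzero(l==j); P=np.array([onz(w,a,b,z)[:2] for a,b in zip(u,v)])
  if k=='handle':
    d=np.linalg.svd(P-P.mean(0))[2][0]; d*=np.sign(d[0]); print(d,np.degrees(np.arctan2(d[1],d[0])),P.mean(0)); q=(P-P.mean(0))@d; print(P.mean(0)+d*q.min(),P.mean(0)+d*q.max())
  else: print(P.mean(0),P.min(0),P.max(0))
"
```

```text
handle [393 226  23  61 508] [404.01377953 256.75393701]
[ 0.95892193 -0.2836701 ] -16.479370602268368 [ 0.40379866 -0.31599593]
[ 0.32684234 -0.29323057] [ 0.48535642 -0.3401225 ]
head [401 206  27  21 443] [414.35891648 216.40632054]
[ 0.50862888 -0.34054114] [ 0.48307734 -0.37451797] [ 0.53637692 -0.30459737]
```

servo_tool:
  increments:
    - [[8, 0, 0, -4, -8], [8, 0, 0, -8, -16], [8, 0, 0, -12, -24], [8, -3, 0, -14, -32], [8, -7, 0, -14, -40]]

```text
t: 9.85
tool_pos: [0.6278, 0.0979, 0.284]
tool_rot: [1.295, 2.856, 0.004]
contact_force: [0.2, -1.1, 0.0]
opening: 0.0789
grip_force: 0.0
```

```bash
python3 -c "
from h import *
go([.451,-.33,.25],164.5)"
```

```text
t 9.85 at [ 62.1  62.4 254. ] shift [-20.52 -41.5    3.3 ] turn -33.28 F [ 0.2 -1.1  0. ]
```

servo_tool:
  increments:
    - [[8, -2.1, -4.2, 0, -7], [8, -4.2, -8.4, 0, -14], [8, -6.3, -12.6, 0, -21], [8, -8.4, -16.8, 0, -28], [8, -10.5, -21, 0, -33.3]]

```text
t: 10.35
tool_pos: [0.5341, -0.1206, 0.2784]
tool_rot: [-0.43, -3.109, -0.0]
contact_force: [0.8, -1.0, -0.0]
opening: 0.0801
grip_force: 0.0
```

```bash
python3 -c "
from h import *
go([.451,-.33,.2],164.5)"
```

```text
t 10.35 at [ -33.8 -155.1  248.4] shift [  2.3  -22.4    7.85] turn -0.23 F [ 0.8 -1.  -0. ]
```

servo_tool:
  increments:
    - [[8, 0.5, -4.6, 1, 0], [8, 1, -9.2, 3, 0], [8, 1.5, -13.8, 5, 0], [8, 2, -18.4, 7, 0], [8, 2.3, -22.4, 7.8, 0]]

```text
t: 10.85
tool_pos: [0.4491, -0.3286, 0.198]
tool_rot: [-0.437, -3.106, -0.005]
contact_force: [0.3, -0.4, -0.5]
opening: 0.0799
grip_force: 0.0
```

```bash
python3 -c "
from h import *
go([.451,-.33,.2],164.5)
go([.451,-.33,.2],164.5)
w=grab('wrist','w5.png')"
```

```text
t 10.85 at [-121.  -362.2  168. ] shift [-0.22 -0.08 -0.2 ] turn -0.53 F [ 0.3 -0.4 -0.5]
t 10.85 at [-121.  -362.2  168. ] shift [-0.22 -0.08 -0.2 ] turn -0.53 F [ 0.3 -0.4 -0.5]
```

View pics/w5.png

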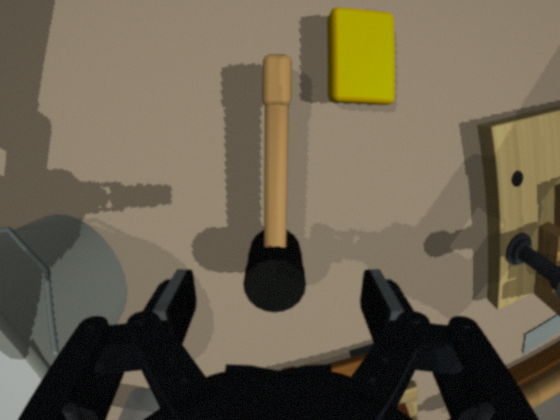

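The mallet appears with its butt at (278,60), handle axis down to (275,245) and head top at about (274,283). I'll compute the grip from these.

```bash
python3 -c "
from h import *
w=grab('wrist'); P=lambda u,v,z:onz(w,u,v,z)
b=P(278,104,.053);n=P(275.5,240,.053);h=P(274.5,282,.08);e=P(278,56,.055)
print(b,n,h,e)
d=(n-b)[:2];d/=np.linalg.norm(d);print(np.degrees(np.arctan2(d[1],d[0])))
d2=(h-e)[:2];L=np.linalg.norm(d2);d2/=L;print(L,np.degrees(np.arctan2(d2[1],d2[0])))
g=n[:2]-d*(.065-.0265); g2=e[:2]+d2*.13; g3=h[:2]-d2*.065;print(g,g2,g3)
go([*g3,.04],180+np.degrees(np.arctan2(d2[1],d2[0])))"
```

```text
[ 0.36446692 -0.30976065  0.053     ] [ 0.47758441 -0.34492027  0.053     ] [ 0.50406292 -0.35334148  0.08      ] [ 0.32620007 -0.29864921  0.055     ]
-17.26649397122809
0.18608180131768887 -17.09249830783745
[ 0.44081943 -0.33349284] [ 0.45045817 -0.33685818] [ 0.44193387 -0.33423699]
t 10.95 at [-121.6 -364.3  168.4] shift [ 0.44 -0.54 15.84] turn 0.77 F [ 0.1  0.9 -0.7]
```

servo_tool:
  increments:
    - [[8, 0.1, -0.55, 5, 0.8], [8, 0.1, -0.55, 10, 0.8], [8, 0.1, -0.55, 14, 0.8], [8, 0.1, -0.55, 15.8, 0.8], [8, 0.1, -0.55, 15.8, 0.8]]

```text
t: 11.45
tool_pos: [0.447, -0.3296, 0.0394]
tool_rot: [-0.456, -3.1, -0.009]
contact_force: [0.2, 0.8, -0.2]
opening: 0.0798
grip_force: 0.0
```

servo_tool:
  increments:
    - [[1, 0, 0, 0, 0], [1, 0, 0, 0, 0], [1, 0, 0, 0, 0], [1, 0, 0, 0, 0], [1, 0, 0, 0, 0]]
  newtons: 110

```text
t: 11.95
tool_pos: [0.4509, -0.3329, 0.0461]
tool_rot: [0.456, 3.106, -0.001]
contact_force: [-1.3, 2.5, 4.5]
opening: 0.0182
grip_force: 107.1
```

servo_tool:
  increments:
    - [[1, 0, 0, 0, 0], [1, 0, 0, 0, 0], [1, 0, 0, 0, 0]]

```text
t: 12.25
tool_pos: [0.4508, -0.3329, 0.0461]
tool_rot: [0.456, 3.106, -0.001]
contact_force: [-0.2, 2.3, 4.9]
opening: 0.018
grip_force: 107.1
```

```bash
python3 -c "
from h import *
go([.445,-.3355,.04],163)"
```

```text
t 12.25 at [-119.3 -366.5   16.1] shift [ 0.49 -0.42  0.61] turn 0.28 F [-0.2  2.3  4.9]
```

servo_tool:
  increments:
    - [[1, 0, 0, -2, 0], [1, 0, 0, -6, 0], [1, 0, 0, -10, -6], [1, 0, 0, -14, -12], [1, 0, 0, -18, -17.4]]

```text
t: 12.75
tool_pos: [0.4491, -0.3317, 0.2246]
tool_rot: [0.025, -3.139, -0.002]
contact_force: [0.0, 0.3, -4.7]
opening: 0.018
grip_force: 107.7
```

```bash
python3 -c "
from h import *
go(bw(-43,-102,190),180.6)
w=grab('wrist','w6.png')"
```

```text
t 12.75 at [-121.  -365.3  194.6] shift [-7.95 26.28  0.48] turn 0.32 F [ 0.   0.3 -4.7]
```

View pics/w6.png

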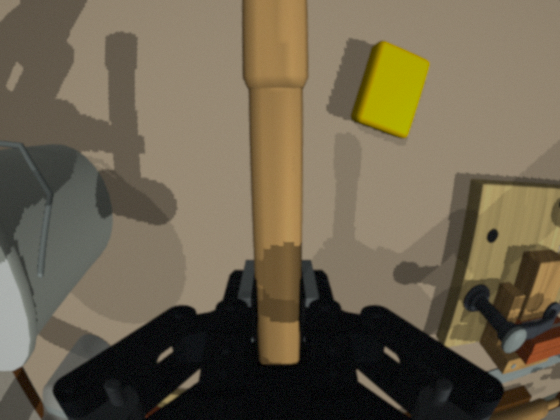

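servo_tool:
  increments:
    - [[1, -1.5, 4.8, 0, 0], [1, -3, 9.6, 0, 0], [1, -4.5, 14.4, 0, 0], [1, -6, 19.2, 0, 0], [1, -7.5, 24, 0, 0]]

```text
t: 13.3
tool_pos: [0.521, -0.0909, 0.2229]
tool_rot: [0.017, -3.14, -0.001]
contact_force: [1.2, -0.4, -5.0]
opening: 0.018
grip_force: 108.5
```

servo_tool:
  increments:
    - [[1, -0.5, 2, 0, 0], [1, -0.5, 2.3, 0, 0], [1, -0.5, 2.3, 0, 0], [1, -0.5, 2.3, 0, 0]]

```text
t: 13.7
tool_pos: [0.5259, -0.0708, 0.2236]
tool_rot: [0.017, -3.14, 0.0]
contact_force: [-0.0, -0.6, -4.7]
opening: 0.0181
grip_force: 108.8
```

```bash
python3 -c "
from h import *
go(bw(-43,-102,190),180.6)
s=grab('scene'); i=s['img'].astype(int)
Rm=R.from_rotvec(np.ravel(s['rvec'])).as_matrix(); t=np.ravel(s['tvec'])
def pr(p):
  c=Rm@p+t; return (c[:2]/c[2]*[s['fx'],s['fy']]+[s['cx'],s['cy']]).round(1)
T=ctrl.get_obs()['tool_pos']
for dx,z in((.0625,-.04),(.0625,.04)):
  print('pred head',pr(T+np.array([dx,0,z])))
print('crown pred',pr(bw(20,-100,100)))
u,v=pr(T+np.array([.0625,0,0])).astype(int)
for y in range(v-42,v+50,4): print(y,' '.join('%3d'%i[y,x].max() for x in range(u-40,u+44,4)))
"
```

```text
t 13.7 at [ -41.5 -105.2  193.6] shift [0.15 0.32 0.36] turn 0.0 F [-0.  -0.6 -4.7]
pred head [227.6 157.4]
pred head [223.3 124.8]
crown pred [232.  178.2]
99 118 110  93  96 139 145 146 146 148 141 144  68  11   4   8  22   7  13  27  37  76
103 118 111  96  80 145 146 140 142 145 150 147 140  10   2  18  18  18  11  15  60  76
107 120 111  95  76 148 144 140 145 139 120  88  87  15  12  18  15  19   5  14  44  62
111 120 113  95  86 137 120  93  88  83  90  86  88  53  10  15   5  23   7   9  26  53
115 120 113 102  79  84  87  86  86  92  85  88  85  81  14  15   8  22  17  20  14  26
119 127 114 117  69  84  89  86  81  87  90  88 126 142 143  14   9  22  22  14  14  20
123 122 124 123  94  88  88  85  87  86  58  71  59  80  89  50  14   9  30  18  10   9
127 121 123 124 145  82  87  91  42  14  18  18  14  12  71  83  12   9  11  13  12  21
131 120 123 121 148 116  89  80  20  19  18  10  12  23  27  85 112  51  19  10  64 114
135 121 121 143 147 122  86  87  15  11  12  14  15   8  21 147 168 119  34  22  96 107
139 128 147 147 143 144 101  87  10   0  13   0  12  16  14 147 
[... 379 characters left out ...]
 147 146 147 144 146 149 147 139   5  16  10  12  12   7  56  83  87  90 126 143 116
163 152 147 142 150 147 147 119 105   3   7  12   5  11  17  73  88 123 147 151 143 144
167 146 147 146 146 147  88  86  86  69  20  12  14  13  64  99 145 146 148 145 149 148
171 150 147 151 142 142  86  90  83  86  89  84  86 118 103 147 149 148 147 148 150 150
175 149 144 141 150 148  92  81  87  84  85  97 149 142 149 145 144 144 148 150 145 146
179 148 146 145 142 146 129  88  89  89  89  88 102 104 109 142 148 148 150 150 146 146
183 145 149 149 147 148 151  91  87  85  88  83 118 121 120 138 146 146 152 149 146 150
187 150 148 148 146 148 147 138  85  87  89 128  76  90  66  78 151 147 145 144 148 159
```

servo_tool:
  increments:
    - [[1, 0, 0.2, 1.5, 0], [1, 0, 0.2, 3.5, 0], [1, 0, 0.2, 5.5, 0], [1, 0, 0.2, 5.5, 0]]

```text
t: 14.15
tool_pos: [0.5251, -0.0684, 0.1663]
tool_rot: [0.016, -3.138, -0.002]
contact_force: [-0.4, 0.1, -5.1]
opening: 0.018
grip_force: 108.7
```

```bash
python3 -c "
from h import *
go(bw(-43,-102,123),180.6); o=ctrl.get_obs(); print(o['wrist_torque'],o['dq'].round(2))"
```

```text
t 14.15 at [ -42.3 -102.8  136.3] shift [0.07 0.07 1.33] turn -0.01 F [-0.4  0.1 -5.1]
[0.0244402  0.2391651  0.00064653] [ 0.   -0.02 -0.03 -0.01  0.05 -0.  ]
```

servo_tool:
  increments:
    - [[1, 0, 0, -1.5, 0], [1, 0, 0, -3, 0], [1, 0, 0, -1.5, 0], [1, 0, 0, 0.7, 0], [1, 0, 0, 0.7, 0]]

```text
t: 14.65
tool_pos: [0.5259, -0.0679, 0.1606]
tool_rot: [0.018, -3.141, -0.001]
contact_force: [1.1, -1.1, -4.8]
opening: 0.0181
grip_force: 108.8
```

```bash
python3 -c "
from h import *
go(bw(-43,-102,123),180.6); o=ctrl.get_obs(); print(o['wrist_torque'],o['dq'].round(2))"
```

```text
t 14.65 at [ -41.4 -102.3  130.6] shift [0.16 0.03 0.76] turn 0.07 F [ 1.1 -1.1 -4.8]
[0.00438646 0.26795906 0.03446335] [ 0.   -0.02 -0.02 -0.    0.07  0.  ]
```

```bash
python3 -c "
from h import *
s=grab('scene','s7.png'); i=s['img'].astype(int); j=cv2.imread('pics/s4.png')[...,::-1].astype(int)
for k in (j,i):
  print()
  for y in range(160,214,3): print(y,' '.join('%3d,%3d'%(k[y,x,0],k[y,x,2]) for x in range(208,262,4)))
"
```

```text
160 139,108 152,117 162,127 166,129 165,130 163,129 132,103  96, 72  97, 78  98, 77  98, 75  95, 71  93, 72  41, 21
163 135,104 165,128 163,127 166,131 162,128 130,102  95, 73 100, 76  98, 75 103, 80  97, 76 101, 79  97, 77  39, 26
166 163,131 161,126 165,130 167,131 152,118  97, 73 103, 80 100, 76 100, 76 100, 74  99, 77  98, 76 112, 88  31, 14
169 164,128 163,130 163,131 149,116  97, 75  97, 74 101, 77  94, 74  95, 74 101, 77  98, 75 141,109 170,133  36, 17
172 161,126 166,129 155,120 100, 81  96, 72  97, 74 103, 79  97, 75  99, 77 100, 76 116, 89 162,127 164,127  54, 28
175 163,125 154,120 101, 77  98, 76  99, 77 100, 79  93, 73 100, 77  98, 76 111, 88 164,129 164,127 110, 85  42, 25
178 164,127 108, 85  97, 76 101, 76  96, 74  76, 77  82, 85  79, 83  97, 76 170,134 165,129 113, 89 102, 79  67, 54
181 125, 93  96, 73 100, 75 101, 79  94, 77  79, 85  84, 87  89, 92 100, 84 167,132 141,110 101, 78  99, 78  64, 51
184 105, 82  96, 74 100, 78 100, 78  93, 74  81, 87  89, 93  82, 88  82, 66 120, 94  95, 75 100, 77  99, 76  33, 28
187 101, 76  98, 76 101, 77 100, 76  99, 78  51, 53  60,
[... 2376 characters left out ...]
,111
196 147,113 148,117  88, 67  85, 64  85, 66  77, 60  30, 33  42, 44  39, 43  53, 55 148,108 176,112 177,116 166,102
199 150,117 149,117  92, 72  86, 66  87, 66  92, 69  26, 33  30, 33  38, 45  38, 43 104, 70 166,102 172,108 168,105
202 151,119 150,117 146,114 105, 80  91, 67  86, 69  33, 33  12, 15  27, 33  44, 51  46, 50 163,102 164,104 171,109
205 147,114 147,117 142,111 147,114 142,112  86, 65  45, 35 122, 45 104, 43  38, 41  48, 54  61, 54 178,114 175,112
208 148,112 150,117 151,119 152,122 150,115 147, 79 113, 39 121, 37 122, 38  69, 39  41, 50  43, 50 111, 76 176,111
211 146,114 151,116 160,111 143, 93 140, 78 120, 39 129, 46 124, 45 123, 39 120, 43  48, 34  43, 52  45, 54 143, 87
```

servo_tool:
  increments:
    - [[1, 0, 0, -1.5, 0], [1, 0, 0, -3, 0], [1, 0, 0, -1.5, 0], [1, 0, 0, 0.7, 0], [1, 0, 0, 0.7, 0]]

```text
t: 15.2
tool_pos: [0.5269, -0.0681, 0.1549]
tool_rot: [-0.018, 3.14, -0.001]
contact_force: [0.4, 0.3, -4.6]
opening: 0.0179
grip_force: 108.7
```

```bash
cat > cr.py <<'E'
from h import *
go(bw(-43,-102,123),180.6); o=ctrl.get_obs(); print(o['wrist_torque'])
s=grab('scene'); i=s['img'].astype(int); j=cv2.imread('pics/s4.png')[...,::-1].astype(int)
# arm's lower/right edge vs column, rows where dark->bright
for k in (j,i):
  print([ [x,[y for y in range(180,225) if k[y,x].max()<60][:1],[y for y in range(180,225) if k[y,x].max()<60][-1:]] for x in (244,248,252,256)])
E
python3 cr.py
```

```text
t 15.2 at [ -40.5 -102.5  124.9] shift [0.25 0.05 0.19] turn 0.07 F [ 0.4  0.3 -4.6]
[ 0.01886188  0.15960909 -0.02740786]
[[244, [190], [201]], [248, [194], [206]], [252, [199], [210]], [256, [204], [219]]]
[[244, [197], [207]], [248, [202], [211]], [252, [206], [215]], [256, [211], [219]]]
```

servo_tool:
  increments:
    - [[1, 0, 0, 0.2, 0], [1, 0, 0, 0.4, 0], [1, 0, 0, 0.4, 0], [1, 0, 0, 0.4, 0]]

```text
t: 15.65
tool_pos: [0.5262, -0.0681, 0.1541]
tool_rot: [0.019, -3.14, 0.0]
contact_force: [-9.9, 0.7, 9.9]
opening: 0.0181
grip_force: 110.9
```

```bash
python3 cr.py
```

```text
t 15.65 at [ -41.1 -102.4  124.1] shift [0.19 0.04 0.11] turn 0.11 F [-9.9  0.7  9.9]
[0.19860369 1.31603778 0.12091949]
[[244, [190], [201]], [248, [194], [206]], [252, [199], [210]], [256, [204], [219]]]
[[244, [197], [207]], [248, [202], [212]], [252, [206], [215]], [256, [211], [219]]]
```

servo_tool:
  increments:
    - [[1, 0, 0, -2, 0], [1, 0, 0, -3.5, 0], [1, 0, 0, -1.8, 0], [1, 0, 0, 0.3, 0], [1, 0, 0, 0.3, 0]]

```text
t: 16.2
tool_pos: [0.5274, -0.0683, 0.1492]
tool_rot: [-0.018, 3.139, -0.001]
contact_force: [1.6, -0.9, -4.4]
opening: 0.0179
grip_force: 109.3
```

```bash
python3 cr.py
```

```text
t 16.2 at [ -39.9 -102.7  119.2] shift [ 0.31  0.07 -0.38] turn 0.07 F [ 1.6 -0.9 -4.4]
[-0.07317574  0.16077     0.05580071]
[[244, [190], [201]], [248, [194], [206]], [252, [199], [210]], [256, [204], [219]]]
[[244, [198], [208]], [248, [202], [211]], [252, [207], [215]], [256, [211], [218]]]
```

servo_tool:
  increments:
    - [[1, 0, 0, -4, 0], [1, 0, 0, -8, 0], [1, 2, 0, -10, 0], [1, 5, 0, -10, 0], [1, 8, 0, -10, 0]]

```text
t: 16.75
tool_pos: [0.4459, -0.0689, 0.2497]
tool_rot: [-0.019, 3.14, -0.001]
contact_force: [-0.4, -0.1, -4.5]
opening: 0.0181
grip_force: 109.4
```

```bash
python3 -c "
from h import *
s=grab('scene','s8.png'); i=s['img'].astype(int); j=cv2.imread('pics/s4.png')[...,::-1].astype(int)
w=grab('wrist')
Rm=R.from_rotvec(np.ravel(s['rvec'])).as_matrix(); t=np.ravel(s['tvec'])
def pr(p):
  c=Rm@p+t; return (c[:2]/c[2]*[s['fx'],s['fy']]+[s['cx'],s['cy']])
print([(q,pr(bw(20,-100,105-q)).round(1)) for q in(0,10,20,28)])
for k in (cv2.imread('pics/s1.png')[...,::-1].astype(int),j,i):
  m=(k[...,2]-k[...,0]>1)&(k.max(2)>65); m[:,:215]=0;m[:,250:]=0;m[:165]=0;m[210:]=0
  n,l,st,c=cv2.connectedComponentsWithStats(m.astype(np.uint8)); q=1+st[1:,4].argmax(); print(st[q],c[q])
h=w['img'].astype(int)
m=(h[...,0]-h[...,2]>45)&(h[...,0]>90)
for y in (40,70,100,150,200,240): x=np.nonzero(m[y,220:330])[0]+220; print(y,x.min(),x.max())
j=cv2.imread('pics/w6.png')[...,::-1].astype(int);m=(j[...,0]-j[...,2]>45)&(j[...,0]>90)
for y in (40,70,100,150,200,240): x=np.nonzero(m[y,220:330])[0]+220; print(y,x.min(),x.max())
"
```

```text
[(0, array([231.8, 176.4])), (10, array([232.3, 179.9])), (20, array([232.7, 183.3])), (28, array([233., 186.]))]
[226 177  14  11 113] [232.5840708  182.28318584]
[226 177  14  10  96] [232.23958333 181.83333333]
[227 186  14  12 115] [233.63478261 191.51304348]
40 248 308
70 248 308
100 254 303
150 254 303
200 254 329
240 256 329
40 245 307
70 245 307
100 251 302
150 252 302
200 253 302
240 255 301
```

```bash
python3 -c "
from h import *
s=grab('scene')
Rm=R.from_rotvec(np.ravel(s['rvec'])).as_matrix(); t=np.ravel(s['tvec'])
def pr(p):
  c=Rm@p+t; return (c[:2]/c[2]*[s['fx'],s['fy']]+[s['cx'],s['cy']])
for q in (0,4,8,22,26,30,34):
  P=np.array([pr(bw(20+17*np.cos(a),-100+17*np.sin(a),105-q)) for a in np.linspace(0,6.28,60)]); print(q,P.min(0).round(1),P.max(0).round(1))
for f in('s1.png','s8.png'):
  k=cv2.imread('pics/'+f).astype(int)
  for x in(230,233,236): print(f,x,[tuple(k[y,x,[2,0]]) for y in range(172,202)])
# pad height / tiles from top
w=grab('top','t8.png')
" | sed 's/np.int64//g'; python3 -c "
import sys;sys.path.insert(0,'.')
from h import *
go([.446,-.336,.046],163)"
```

```text
0 [224.  171.4] [239.6 181.6]
4 [224.2 172.8] [239.8 183. ]
8 [224.4 174.2] [239.9 184.3]
22 [225.1 179. ] [240.4 189.1]
26 [225.3 180.3] [240.6 190.5]
30 [225.5 181.7] [240.7 191.8]
34 [225.7 183. ] [240.9 193.1]
s1.png 230 [((137), (105)), ((137), (107)), ((135), (102)), ((135), (104)), ((120), (100)), ((101), (99)), ((99), (103)), ((112), (116)), ((111), (119)), ((114), (120)), ((124), (128)), ((126), (131)), ((126), (132)), ((119), (126)), ((98), (104)), ((80), (83)), ((49), (50)), ((30), (34)), ((29), (34)), ((34), (34)), ((37), (35)), ((50), (45)), ((46), (41)), ((45), (37)), ((54), (44)), ((52), (43)), ((57), (45)), ((58), (47)), ((59), (47)), ((68), (52))]
s1.png 233 [((134), (105)), ((137), (107)), ((138), (109)), ((130), (102)), ((117), (106)), ((103), (103)), ((107), (117)), ((110), (116)), ((121), (124)), ((125), (131)), ((129), (136)), ((134), (142)), ((137), (144)), ((126), (131)), ((98), (100)), ((81), (87)), ((54), (61)), ((36), (40)), ((28), (33)), ((24), (29)), ((17), (23)), ((20), (26)), ((28), (32)), ((25), (31)), ((28), (33)), ((30), (32)), ((35), (39)), ((27), (
[... 1324 characters left out ...]
39), (142)), ((130), (139)), ((113), (119)), ((87), (94)), ((65), (66)), ((35), (38)), ((27), (28)), ((25), (32)), ((25), (29))]
s8.png 236 [((136), (105)), ((150), (119)), ((143), (110)), ((145), (115)), ((143), (110)), ((145), (110)), ((146), (111)), ((146), (110)), ((143), (107)), ((146), (113)), ((143), (109)), ((142), (110)), ((141), (111)), ((123), (105)), ((111), (111)), ((109), (117)), ((121), (124)), ((124), (129)), ((134), (143)), ((134), (139)), ((144), (148)), ((142), (149)), ((129), (137)), ((99), (102)), ((82), (84)), ((57), (62)), ((42), (49)), ((36), (45)), ((32), (39)), ((25), (29))]
t 16.95 at [-121.3 -102.4  218.4] shift [  0.34 -26.71  20.25] turn 17.66 F [ 0.4 -0.6 -4. ]
```

servo_tool:
  increments:
    - [[1, 0.1, -4.8, 0, 4], [1, 0.2, -9.6, 0, 8], [1, 0.3, -14.4, 0, 12], [1, 0.3, -19.2, 1, 16], [1, 0.3, -24, 4, 17.7]]

```text
t: 17.45
tool_pos: [0.4483, -0.3075, 0.2149]
tool_rot: [0.468, 3.1, -0.007]
contact_force: [0.5, -0.1, -4.1]
opening: 0.0179
grip_force: 109.7
```

```bash
python3 -c "
from h import *
go([.446,-.336,.046],163)"
```

```text
t 17.45 at [-121.6 -341.   184.9] shift [-0.5  -2.74 16.9 ] turn -0.16 F [ 0.5 -0.1 -4.1]
```

servo_tool:
  increments:
    - [[1, -0.4, -2.7, 3, 0], [1, -0.4, -2.7, 7, 0], [1, -0.4, -2.7, 11, 0], [1, -0.4, -2.7, 14, 0], [1, -0.4, -2.7, 15, 0]]

```text
t: 17.95
tool_pos: [0.4404, -0.3285, 0.057]
tool_rot: [-0.464, -3.1, -0.008]
contact_force: [-1.9, 0.7, -5.2]
opening: 0.018
grip_force: 109.4
```

servo_tool:
  increments:
    - [[1, 0, 0, 0.5, 0], [1, 0, 0, 1, 0], [1, 0, 0, 1.3, 0], [1, 0, 0, 1.3, 0]]

```text
t: 18.35
tool_pos: [0.4429, -0.3309, 0.05]
tool_rot: [0.464, 3.105, -0.002]
contact_force: [0.3, -0.0, -4.5]
opening: 0.018
grip_force: 109.4
```

```bash
python3 -c "
from h import *
go([.446,-.336,.046],163)"
```

```text
t 18.35 at [-127.3 -364.4   20. ] shift [-0.45 -0.39  0.4 ] turn -0.01 F [ 0.3 -0.  -4.5]
```

servo_tool:
  increments:
    - [[1, 0, 0, 0.2, 0], [1, 0, 0, 0.4, 0], [1, 0, 0, 0.5, 0], [1, 0, 0, 0.5, 0]]

```text
t: 18.75
tool_pos: [0.4423, -0.3305, 0.0445]
tool_rot: [0.465, 3.107, -0.0]
contact_force: [-2.2, 0.5, 0.0]
opening: 0.0176
grip_force: 110.4
```

servo_tool:
  increments:
    - [[3, 0, 0, 0.1, 0], [5, 0, 0, 0.1, 0], [8, 0, 0, 0.1, 0], [8, 0, 0, 0.1, 0], [8, 0, 0, 0.1, 0]]
  newtons: 30

```text
t: 19.25
tool_pos: [0.4424, -0.3305, 0.0431]
tool_rot: [0.465, 3.106, -0.001]
contact_force: [-0.2, 0.1, 0.2]
opening: 0.0795
grip_force: 0.0
```

servo_tool:
  increments:
    - [[8, 0, 0, 0, 0], [8, 0, 0, -3, 0], [8, 0, 0, -8, 0], [8, 0, 0, -13, 0], [8, 0, 0, -16, 0]]

```text
t: 19.75
tool_pos: [0.4433, -0.3314, 0.2076]
tool_rot: [0.464, 3.102, -0.006]
contact_force: [0.6, -0.1, 0.6]
opening: 0.0802
grip_force: 0.0
```

servo_tool:
  increments:
    - [[8, 0, -3, 0, 0], [8, 0, -7, 0, 0], [8, 0, -11, 0, 0], [8, 0, -11, 0, 0]]

```text
t: 20.15
tool_pos: [0.4084, -0.4391, 0.203]
tool_rot: [0.471, 3.106, -0.003]
contact_force: [0.5, 1.0, -0.3]
opening: 0.08
grip_force: 0.0
```

```bash
python3 -c "
from h import *
go([.446,-.336,.046],163)
w=grab('top','t9.png'); i=w['img'].astype(int)
m=np.zeros(i.shape[:2],bool); m[200:295,385:432]=1
br=(i[...,0]-i[...,2]>45)&(i[...,0]>90)&m
n,l,s,c=cv2.connectedComponentsWithStats(br.astype(np.uint8)); j=1+s[1:,4].argmax(); print(s[j],c[j])
# tiles (red) and block in top view
a=cv2.imread('pics/t9.png')[...,::-1].astype(int); 
red=(a[...,0]>a[...,2]*2.6)&(a[...,0]>70); red[:155]=0;red[200:]=0;red[:,:240]=0;red[:,300:]=0
v,u=np.nonzero(red); print('red',u.min(),u.max(),v.min(),v.max(),red.sum())
for y in range(160,222,2): print(y,' '.join('%3d,%3d'%(a[y,x,0],a[y,x,2]) for x in range(250,296,3)))
"
```

```text
t 20.15 at [-162.8 -472.2  173. ] shift [-0.52 10.98 15.68] turn -0.26 F [ 0.5  1.  -0.3]
[394 228  22  62 466] [404.26609442 259.69957082]
red 254 288 163 176 461
160 117, 92 119, 93 118, 94 121, 91 127, 96 144, 90 151, 79 151, 80 152, 78 121,117 151, 79 151, 78 151, 75 115, 82 151, 81 148, 81
162 120, 78 128, 83 124, 79 126, 79 149, 73 149, 78 151, 79 150, 78 137, 71 151, 77 135, 68 150, 74 147, 72 148, 77 146, 75 143, 73
164 130, 80 102, 59 136, 43 134, 41 134, 42 135, 42 134, 42 135, 43 135, 41 136, 43 137, 42 138, 41 140, 44  50, 29  60, 31  63, 34
166 130, 80 133, 70 105, 34 116, 35 116, 37 114, 39 107, 32  86, 26 101, 33  99, 33  97, 31 125, 43 109, 36  64, 34  65, 36  78, 45
168 130, 81 131, 78 136, 42 135, 43 134, 42 135, 41 136, 43 135, 45 136, 41 136, 42 135, 41 137, 41 137, 44 103, 54  96, 50 101, 55
170 132, 81 127, 67 108, 35 108, 34 107, 34 141, 70 139, 43 138, 45 140, 44 138, 41 138, 43 138, 43 137, 44 103, 53  97, 51 103, 57
172 131, 79 129, 68 133, 41 134, 41 132, 44 133, 42 133, 42 133, 41 133, 41 136, 43 141, 46 139, 44 143, 46 103, 55  98, 52 114, 65
174 131, 80 
[... 2455 characters left out ...]
 151, 79 107, 65 109, 67 107, 66 105, 67
212 110, 68  99, 62 105, 64 150, 91 152, 79 151, 79 147, 73 134, 70 140, 70 147, 74 146, 75 147, 81 108, 67 109, 67 107, 66 104, 64
214 150, 92 144, 91 151, 94 151, 93  67, 39  60, 31  58, 34  62, 34  61, 33  61, 33  62, 36  62, 34 107, 67 107, 67 106, 65 104, 64
216 151, 91 144, 89 150, 93 151, 92 150,100 109, 67 105, 64 106, 67 111, 68  97, 61 105, 65 107, 66 108, 67 109, 68 107, 66 104, 65
218 151, 92 143, 89 151, 93 151, 93 150,102 150, 94 147, 90 148, 94 115, 71 103, 62 112, 69 151, 96 112, 70 151, 97 111, 69 152, 93
220 150, 92 144, 90 150, 93 151, 94 150,101 150, 92 146, 88 152, 96 150, 99 143, 88 152, 96 150, 96 150, 95 152, 99 151, 95 150, 91
```

```bash
python3 -c "
from station import ctrl
print(ctrl.finish_job())"
```

```text
the job is handed in; nothing more can be done
None
```

I've handed the job in: the four tiles are upright and flush against both stops with the block square behind them. The holdfast is driven down at least 26 mm, which should clamp the block. The mallet is back on the bench beside the board. I checked all of this from the images, and `finish_job()` gave no verdict.

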